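# Unlatch the upper frame of a dental articulator and hold it up off its condyle balls

### The job

On the worktop stands a dental articulator whose upper frame, with the upper stone cast on it, sits on two condyle balls and is locked down by a spring latch. Grip the latch's upright fin on top, slide it sideways against its spring, while the frame still sits in its place, until the hook under the frame is clear of its keeper, and only then lift the upper frame off the balls, without wrenching or tipping it. Finish holding it there in the gripper, level and still, straight above its place and at least 7 cm higher than it sat, so that the lower teeth can be looked at; do not put it down or let go, and leave the brush, the impression tray and the caliper where they lie.

Things in the scene. Friction and masses are not known exactly. Their poses are not given: they have to be found in the camera images.
- lower_frame: Lower half of the articulator, fixed: aluminium base about 160 x 130 mm with a stone cast, and two rear posts with steel balls (14 mm). Origin on the worktop under it; x to its rear, y to its left, z up. Ball centres at (45, +-52, 100) mm; an incisal table 21 mm high at x = -83 mm. Latch keeper at x = 24 mm: a steel head, y = -12 to +6 mm, z = 84 to 92 mm, on a stem. Place and yaw vary.
- upper_frame: Loose upper half, 0.44 kg +-20 percent with cast and latch: beam 152 x 36 mm, rear cross bar 128 mm with a housing at each end over a ball (1.5 mm play); front incisal pin on the incisal table, top at 142 mm. Origin midway between the ball centres when seated, axes then as the lower frame's. Off the balls 11 mm up, hook past the keeper head 17 mm up. Mass centre 34 mm along -x, under the fin.
- latch (a joint): Spring latch sliding on the upper frame, in m: 0 latched (as found), 0.012 at its stop, growing along +y of the upper frame. The spring pulls back with 4 N at 0 and 6.6 N at the stop. A hook toe (moves with it, 75 to 82 mm above the worktop) reaches 6 mm under the keeper head, 2.5 mm below it; it is clear from 0.0065 on. It returns by itself if let go; once above the keeper it may.
- latch_fin (a point): Middle of the top edge of the latch's grip fin: an upright ribbed steel fin, 36 mm long along the upper frame's x, 10 mm thick along y, 31 mm tall over its slide plate; moves with the latch. Its top is 155 mm above the worktop when seated, the beam's top 118 mm. Grip it from above, fingers closing along the frame's y; lifting by it lifts the whole upper frame. Axes as the upper frame's.
- seat (a point): Fixed point midway between the ball centres, at (45, 0, 100) mm of the lower frame: where the upper frame's origin lies when seated. Axes as the lower frame's.
- brush: White nail brush, 38 x 85 x 30 mm, lying loose on the articulator's left; origin at the centre of its underside. Leave it alone.
- tray_impression: Metal impression tray, 80 x 76 x 14 mm, lying loose on the articulator's right; origin at the centre of its underside. Leave it alone.
- caliper_loose: Grey caliper, 42 x 115 x 8 mm, lying loose farther to the left; origin at the centre of its underside. Leave it alone.

How it is judged:
On the way, in this order (a step that is already met when the one before it is completed fails the run):
1. the latch is pulled clear of the keeper while the upper frame still sits on its balls (value of joint latch above 0.0065 m and z of upper_frame in the frame of lower_frame below 0.104 m), for 0.1 s.
2. the upper frame is lifted clear off both balls (z of upper_frame in the frame of lower_frame above 0.125 m and contact force between upper_frame and lower_frame below 0.2 N), for 0.2 s.
At the end, for the whole second after the job is handed in: The gripper's fingers hold the upper frame (contact above 2 N) at least 65 mm above its seat (below 200 mm), within 35 mm sideways of it, level within 0.2 rad and still (under 0.03 m/s), touching nothing of the lower frame (z of upper_frame in the frame of lower_frame between 0.165 and 0.3 m and horizontal distance between upper_frame and seat below 0.035 m and angle between upper_frame's own z axis and vertical below 0.2 rad and contact force between the fingers and upper_frame above 2 N and contact force between upper_frame and lower_frame below 0.2 N and linear speed of upper_frame below 0.03 m/s and angular speed of upper_frame below 0.2 rad/s); the arm keeps its last pose, push and grip.
It fails at once if the upper frame is wrenched: more than 60 N between it and the lower frame (contact force between upper_frame and lower_frame above 60 N).
It fails at once if the upper frame is tipped by more than 0.4 rad (angle between upper_frame's own z axis and vertical above 0.4 rad).
It fails at once if a bystander is shifted by more than 20 mm (distance of any of brush, tray_impression, caliper_loose from where it was at the start of the episode above 0.02 m).
It also fails if it takes over 35 s, if anything falls off the work surface, if the arm or the gripper's body presses on something with over 40 N, if the wrist force passes 120 N, or if a joint passes its speed limit or range.

### The arm

A 6-joint arm with a two-finger parallel gripper is mounted at the origin on a cart in front of the work surface, level with it; the furniture and walls round the work are solid. World frame = base frame: x ahead of the robot, y to its left, z up, the work surface at z = 0. Lengths are in m, angles in rad, forces in N, time in s.
With the tool pointing down it reaches from about 0.3 to 0.75 m from the base axis. Payload 8.5 kg.
Tool frame: the origin (TCP) lies midway between the tips of the shut fingers; the grasp point (between the pads) lies ctrl.pinch_z behind it (ctrl.pinch_z is the distance from the TCP to the grasp point, in m); z points along the fingers, y is the line along which they close (so a half turn about z gives the same grasp; the last joint's range is limited). The gripper opens to 88 mm and grips with 3 to 60 N. Pads are 18 mm wide; open, the fingers measure 123 mm over their backs; the gripper's body (75 mm by 187 mm) begins 45 mm behind the grasp point.
Start: joints at [1.094, 0.381, 1.297, -0, 1.464, -0.215], TCP at [0.142, 0.531, 0.239] pointing down, gripper open.
Joint ranges: [-3.11, 3.11], [-0.89, 2.33], [0.22, 2.48], [-1.42, 4.56], [0.17, 2.85], [-2.88, 2.88]. Speed limits (rad/s): [2.39, 2.39, 3.14, 3.14, 3.14, 3.14].

### API

Orientations are given as a rotation vector (axis times angle).
In Python, from station import ctrl, optics gives the robot as it stands. The module is installed in compiled form; this text tells all that it offers.
- The arm moves only by the shell command python3 -m creep 'ROWS' [FORCE]. ROWS is JSON, a list that holds one entry, the list of rows, each a list of 5 numbers: the shift along the tool's x, y, z in m, then the turn about the tool's z in degrees, then the opening, from 0 (shut) to 1 (fully open). In form: [[[dx, dy, dz, spin, grip], ...]]. A call has 1 to 8 rows; each row shifts and turns the commanded pose from where the row before left it, along the tool's axes as they then stand; what a row does not reach is not made up. A row lasts 1/8 s, in which the tool goes at most 62.5 mm and 10.7 degrees, less where a joint would pass 70% of its speed; a pose out of reach is approached as far as the arm can. A call with a gripper value outside its range is refused whole. The fingers move at their own pace and stop on an object; FORCE is the grip in N (left out, the last holds). Time passes only in rows, so rows that do not move let the fingers close. It gives the time, the measured TCP pose, the force, the opening and the grip force at its end, in the units of the state.
- ctrl.read_state(): the state, without advancing time (a new reading comes with each control period).
- optics.camera(name): name is "side" or "top" or "wrist"; returns a dict with "img" (384x512x3 uint8, blue, green, red), "fx", "fy", "cx", "cy" (pixels), "k1" (the pictures are not rectified: a ray, as slopes to the right and down, at radius r is drawn at 1 + k1 r^2 times it, then the intrinsics apply), "position" and "orientation" of the camera in the world; the wrist camera has in their place "tool_from_camera" (4x4, takes a point from camera to tool coordinates, whose origin is the TCP and whose axes are the flange's). Camera axes: x right, y down, z forward; pixel columns grow to the right and rows downward; lengths in m; the calibration is good to about 2 mm. A picture is of the moment at which its call begins: read the wrist's pose just before it. There is no depth.
- ctrl.sign_off(): hands the job in; it is judged then, once.
The state is a dict: "clock": time; "joint_pos": joint angles; "dq": joint speeds; "effort": joint torques, N m; "eef_pos": TCP position; "ee_rot": TCP orientation; "wrist_force": force on the tool from outside, world axes, zero at the start; "wrist_torque": the same for the moment, N m; "grip_width": finger opening in m; "gripper_force": force on a finger pad.
Only numpy, scipy, OpenCV 4.12 (cv2) and the standard library are available. Lean on these libraries where they do the work, as an engineer would, in place of code of your own. Each camera call takes 0.05 s, during which the arm holds its last target. There are 200 camera calls.

## Working session

There is one attempt and no reset: what is moved stays moved. The work goes in short steps, Python scripts to look and compute and a shell command to move; the robot and the scene stay as the last step left them, time stands still between calls to the robot, and variables do not carry over. Pictures are saved under pics/ and viewed, at most 10 in all, crops included, and the job is handed in when it is done.

```bash
mkdir -p pics
cat > h.py <<'E'
import numpy as np, cv2
from scipy.spatial.transform import Rotation as R
from station import ctrl, optics
def cam(n):
    s=ctrl.read_state(); c=optics.camera(n)
    if n=='wrist':
        T=np.array(c['tool_from_camera']); Rt=R.from_rotvec(s['ee_rot']).as_matrix()
        c['P']=np.array(s['eef_pos'])+Rt@T[:3,3]; c['M']=Rt@T[:3,:3]
    else:
        o=np.array(c['orientation']); c['P']=np.array(c['position'])
        c['M']=o if o.shape==(3,3) else R.from_rotvec(o).as_matrix()
    return c
def ray(c,u,v):
    K=np.array([[c['fx'],0,c['cx']],[0,c['fy'],c['cy']],[0,0,1.]])
    p=cv2.undistortPoints(np.array([[[u,v]]],float),K,np.array([c['k1'],0,0,0.]))[0,0]
    # distortion: drawn = (1+k1 r^2)*slope
    return c['M']@np.array([p[0],p[1],1.])
def onz(c,u,v,z):
    d=ray(c,u,v); return c['P']+d*(z-c['P'][2])/d[2]
E
python3 - <<'E'
from h import *
a=cam('top');b=cam('side')
for n,c in(('top',a),('side',b)):
    cv2.imwrite(f'pics/{n}0.png',c['img']); print(n,c['P'],c['M'].round(3).tolist(),c['fx'],c['k1'])
s=ctrl.read_state();print(s,ctrl.pinch_z)
E
```

```text
top [0.53802769 0.20827912 1.10025825] [[0.029, -0.999, 0.046], [-1.0, -0.029, -0.003], [0.004, -0.046, -0.999]] 457.29488035504505 -0.016292509922889907
side [0.21592125 1.20204856 0.66657962] [[-0.933, -0.174, 0.314], [-0.359, 0.41, -0.838], [0.017, -0.895, -0.445]] 428.3359445338187 -0.14766620755738263
{'clock': 0.1, 'joint_pos': array([ 1.09369164e+00,  3.81117144e-01,  1.29814861e+00,  8.03996358e-07,
        1.46357448e+00, -2.15328693e-01]), 'dq': array([ 0.00032199,  0.00013875, -0.00042122, -0.00046897,  0.00104143,
       -0.00040701]), 'effort': array([ 4.84082761e-03, -4.38646173e+01, -2.24912632e+01,  7.13685038e-02,
        3.42035049e-02, -4.18027639e-05]), 'eef_pos': array([0.14224152, 0.5310377 , 0.23821793]), 'ee_rot': array([-4.09968413e-01, -3.11429966e+00,  1.84273056e-03]), 'wrist_force': array([ 1.48371345,  0.20020178, -0.31420153]), 'wrist_torque': array([ 0.04730168, -0.00749653,  0.00437194]), 'gripper_force': 0.0, 'grip_width': 0.08817150572223564} 0.0187
```

View pics/top0.png

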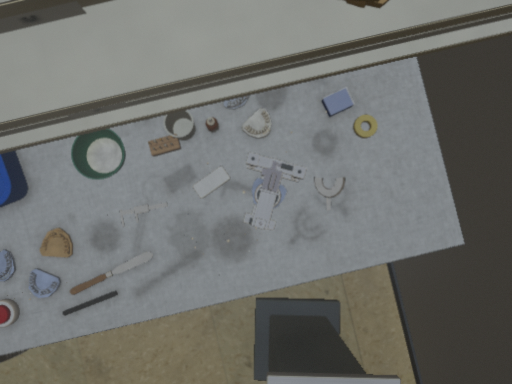

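View pics/side0.png

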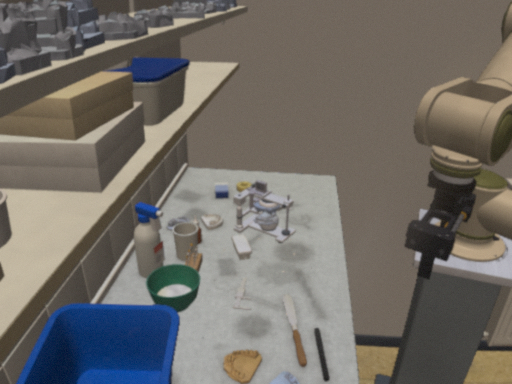

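The top view shows the articulator with its cross bar from about (247,160) to (303,174) and its front end near (262,228). Its rear points away from the robot. The brush is at (211,182), the tray at (329,187) and the caliper at (133,211). I'll enlarge it.

Run:
```python
from h import *
c=cam('top');i=c['img'][140:245,225:325]
cv2.imwrite('pics/top1.png',cv2.resize(i,None,fx=5.5,fy=5.5,interpolation=cv2.INTER_CUBIC))
for u,v,z in((247,160,.118),(303,174,.118),(262,228,.118),(269,185,.155)):print(onz(c,u,v,z))
```

```text
[0.64805138 0.22046107 0.118     ]
[0.62133282 0.09892839 0.118     ]
[0.50277457 0.18400888 0.118     ]
[0.59328808 0.17292892 0.155     ]
```

View pics/top1.png

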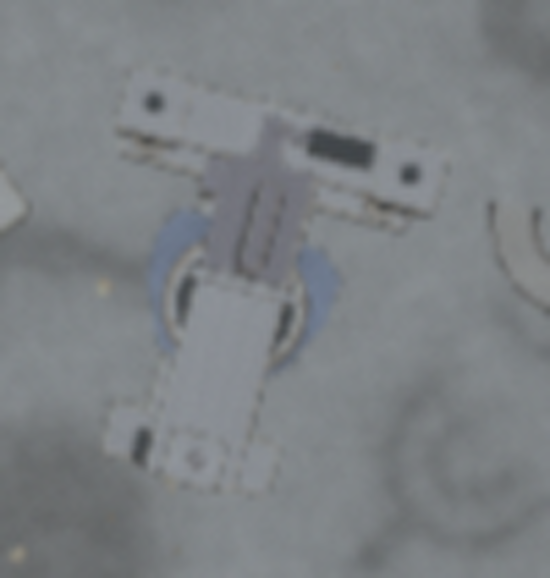

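```bash
cat >> h.py <<'E'
def go(target,yaw):
    s=ctrl.read_state(); M=R.from_rotvec(s['ee_rot']).as_matrix()
    d=np.array([np.cos(yaw+np.pi/2),np.sin(yaw+np.pi/2),0]); t=M.T@d
    a=np.degrees(np.arctan2(-t[0],t[1])); a=(a+90)%180-90
    print('tool axes',M.round(3).tolist(),'shift tool',(M.T@(np.array(target)-s['eef_pos'])).round(4),'spin',a.round(2), 'q6',s['joint_pos'][5])
E
python3 - <<'E'
from h import *
c=cam('top')
l=onz(c,253,158.5,.118);r=onz(c,299.5,171.5,.118);f=onz(c,260.5,223,.142);fin=onz(c,272.6,181.8,.155)
m=(l+r)/2; d=l-r; print(l,r,np.linalg.norm(d),m,f,fin)
print('yaw',np.degrees(np.arctan2(-d[0],d[1])),np.degrees(np.arctan2(*(m-f)[[1,0]])))
yaw=np.arctan2(-d[0],d[1]);e=m-.034*np.array([np.cos(yaw),np.sin(yaw),0]);print('fin est',e)
go([e[0],e[1],.25],yaw)
E
```

```text
[0.65168109 0.20761956 0.118     ] [0.62651297 0.10660538 0.118     ] 0.10410234997658077 [0.63909703 0.15711247 0.118     ] [0.51397052 0.18803106 0.142     ] [0.60014303 0.16565492 0.155     ]
yaw -13.990632947254841 -13.879681279936257
fin est [0.60610563 0.16533242 0.118     ]
tool axes [[-0.966, 0.259, -0.0], [0.259, 0.966, -0.001], [0.0, -0.001, -1.0]] shift tool [-0.5427 -0.2333 -0.0115] spin -1.01 q6 -0.21534212632101513
```

```bash
python3 -m creep '[[[-0.045,-0.0195,-0.004,-1,1],[-0.045,-0.0195,-0.004,0,1],[-0.045,-0.0195,-0.004,0,1],[-0.045,-0.0195,-0.004,0,1],[-0.045,-0.0195,0,0,1],[-0.045,-0.0195,0,0,1],[-0.045,-0.0195,0,0,1],[-0.045,-0.0195,0,0,1]]]' 20; python3 -m creep '[[[-0.045,-0.0195,0,0,1],[-0.045,-0.0195,0,0,1],[-0.045,-0.0195,0,0,1],[-0.04,-0.018,0,0,1],[0,0,0,0,1],[0,0,0,0,1]]]'
python3 - <<'E'
from h import *
go([.604,.1655,.25],np.radians(-14))
c=cam('wrist');cv2.imwrite('pics/w0.png',c['img'])
print(c['P'])
E
```

```text
clock: 1.2
eef_pos: [0.4545, 0.2909, 0.2547]
ee_rot: [-0.383, -3.118, -0.0]
wrist_force: [0.8, 1.2, 0.0]
grip_width: 0.0884
gripper_force: 0.0
clock: 1.95
eef_pos: [0.6042, 0.1759, 0.2545]
ee_rot: [-0.383, -3.117, -0.0]
wrist_force: [0.8, 0.6, -0.2]
grip_width: 0.0885
gripper_force: 0.0
tool axes [[-0.97, 0.242, -0.001], [0.242, 0.97, 0.0], [0.001, -0.0, -1.0]] shift tool [-0.0023 -0.0102  0.0045] spin 0.01 q6 -1.231165608101025
[0.53397994 0.19313827 0.39988902]
```

View pics/w0.png

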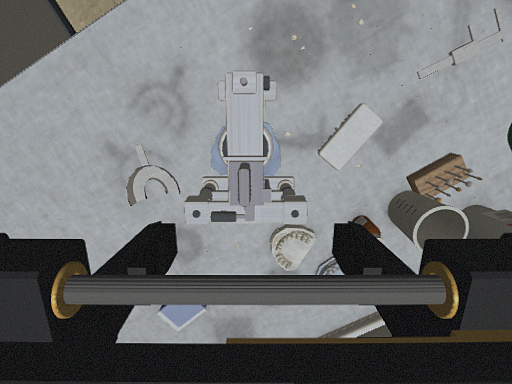

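The wrist view shows the articulator upright. Its fin is at about (244,185), the cross-bar screws are at (197,212) and (295,212), and the pin is at (243,81). The brush is to the right and the tray to the left, both clear of the fingers. I'll enlarge the fin.

Run:
```python
from h import *
c=cam('wrist');i=c['img'][145:230,180:310]
cv2.imwrite('pics/w1.png',cv2.resize(i,None,fx=6,fy=6,interpolation=cv2.INTER_CUBIC))
for n,u,v,z in(('fin',244.5,184,.155),('l',295,212,.118),('r',197,212,.118),('pin',243,81,.142)):print(n,onz(c,u,v,z))
```

```text
fin [0.59761756 0.16879657 0.155     ]
l [0.64978056 0.20925323 0.118     ]
r [0.62499134 0.10868369 0.118     ]
pin [0.51252197 0.18886095 0.142     ]
```

View pics/w1.png

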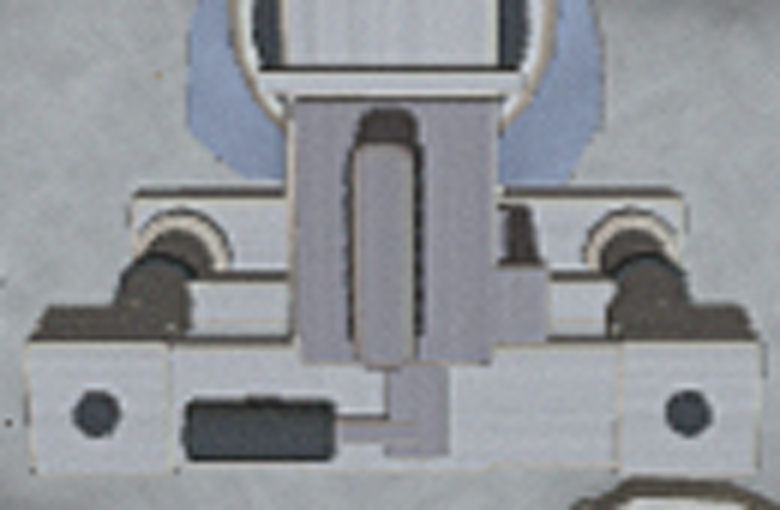

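The crop shows the fin's top edge spanning x 355–413 and y 143–367, so its centre is at full-image pixel (244,187.5). The screws are at (196.2,213.8) and (294.7,213.8).

Run:
```python
from h import *
c=cam('wrist')
f=onz(c,244,187.5,.155);l=onz(c,294.7,213.8,.118);r=onz(c,196.2,213.8,.118)
d=l-r;yaw=np.arctan2(-d[0],d[1]);m=(l+r)/2
print(f,m,np.linalg.norm(d),np.degrees(yaw))
x=np.array([np.cos(yaw),np.sin(yaw),0]);y=np.array([-x[1],x[0],0]);print('fin rel',(f-m)@x,(f-m)@y)
print(onz(c,239.2,187,.155),onz(c,248.8,187,.155))
go([f[0],f[1],.132],yaw)
```

```text
[0.60069382 0.16769786 0.155     ] [0.63929748 0.15805053 0.118     ] 0.10438774210002558 -13.827884319483996
fin rel -0.039790619202681246 0.00014122743009892247
[0.59921507 0.16364166 0.155     ] [0.60126956 0.17198574 0.155     ]
tool axes [[-0.971, 0.241, 0.0], [0.241, 0.971, 0.0], [-0.0, 0.0, -1.0]] shift tool [ 0.001  -0.0093  0.1231] spin -0.1 q6 -1.2313626285157235
```

```bash
python3 -m creep '[[[0.001,-0.0095,0.03,0,1],[0,0,0.03,0,0.6],[0,0,0.03,0,0.5],[0,0,0.02,0,0.4],[0,0,0.014,0,0.4],[0,0,0,0,0.4],[0,0,0,0,0.4]]]' 10
python3 - <<'E'
from h import *
go([.6005,.167,.131],np.radians(-13.9))
c=cam('wrist');cv2.imwrite('pics/w2.png',c['img'])
E
```

```text
clock: 2.98
eef_pos: [0.6017, 0.1668, 0.1318]
ee_rot: [0.382, 3.117, 0.001]
wrist_force: [-0.1, 0.2, -0.1]
grip_width: 0.0354
gripper_force: 0.0
tool axes [[-0.97, 0.242, 0.002], [0.242, 0.97, 0.0], [-0.002, 0.001, -1.0]] shift tool [ 0.0013 -0.0001  0.0008] spin -0.08 q6 -1.2456900263168997
```

View pics/w2.png

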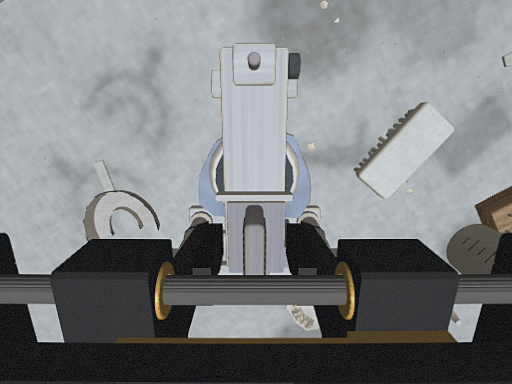

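The open fingers' inner edges are at x≈223 and 287, and the fin is at x≈255, so it is centred. I'll close gently.

```bash
python3 -m creep '[[[0.001,0,0.001,0,0.2],[0,0,0,0,0.1],[0,0,0,0,0.05],[0,0,0,0,0.0],[0,0,0,0,0]]]' 10;python3 -m creep '[[[0,0,0,0,0],[0,0,0,0,0],[0,0,0,0,0]]]' 35
```

```text
clock: 3.65
eef_pos: [0.6005, 0.1668, 0.1299]
ee_rot: [0.383, 3.118, -0.0]
wrist_force: [-0.7, -0.0, 0.9]
grip_width: 0.0101
gripper_force: 10.0
clock: 4.03
eef_pos: [0.6005, 0.1668, 0.1299]
ee_rot: [0.383, 3.118, -0.0]
wrist_force: [-0.1, -0.7, 2.3]
grip_width: 0.0096
gripper_force: 35.0
```

```bash
python3 -m creep '[[[0,0.002,0,0,0],[0,0.002,0,0,0],[0,0.002,0,0,0],[0,0.002,0,0,0],[0,0.0015,0,0,0],[0,0,0,0,0],[0,0,0,0,0]]]'
python3 - <<'E'
from h import *
c=cam('wrist');cv2.imwrite('pics/w3.png',c['img'][40:300,150:360].repeat(2,0).repeat(2,1));print(ctrl.read_state()['wrist_torque'])
E
```

```text
clock: 4.9
eef_pos: [0.6028, 0.1758, 0.1298]
ee_rot: [0.383, 3.118, -0.001]
wrist_force: [-1.4, -4.6, 3.7]
grip_width: 0.0098
gripper_force: 35.0
[-0.86168368  0.14457247 -0.04739096]
```

View pics/w3.png

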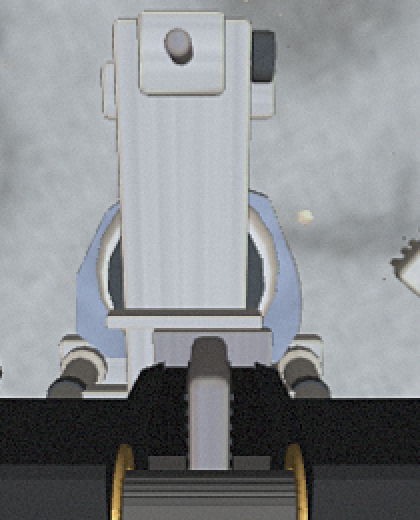

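The plate and fin are now offset from the beam centreline by 13 px, about 7–8 mm. I'll add 1.5 mm for margin, firm up the grip, then lift.

```bash
python3 -m creep '[[[0,0.0015,0,0,0],[0,0,0,0,0],[0,0,0,0,0]]]' 50; python3 -m creep '[[[0,0,-0.002,0,0],[0,0,-0.002,0,0],[0,0,-0.002,0,0],[0,0,0,0,0]]]'
```

```text
clock: 5.32
eef_pos: [0.6032, 0.1772, 0.1298]
ee_rot: [0.383, 3.118, -0.001]
wrist_force: [-1.6, -5.3, 3.9]
grip_width: 0.0094
gripper_force: 50.0
clock: 5.82
eef_pos: [0.6022, 0.1771, 0.1344]
ee_rot: [-0.383, -3.115, 0.003]
wrist_force: [-3.0, -5.7, -2.5]
grip_width: 0.0096
gripper_force: 50.0
```

```bash
python3 -m creep '[[[0,0,-0.003,0,0],[0,0,-0.003,0,0],[0,0,-0.003,0,0],[0,0,-0.003,0,0],[0,0,-0.003,0,0],[0,0,0,0,0]]]'; python3 -m creep '[[[0,0,-0.004,0,0],[0,0,-0.005,0,0],[0,0,-0.005,0,0],[0,0,0,0,0],[0,0,0,0,0],[0,0,0,0,0],[0,0,0,0,0]]]'
```

```text
clock: 6.58
eef_pos: [0.6032, 0.1777, 0.151]
ee_rot: [0.383, 3.118, 0.0]
wrist_force: [-0.1, 0.3, -3.2]
grip_width: 0.0094
gripper_force: 50.0
clock: 7.45
eef_pos: [0.603, 0.1775, 0.1646]
ee_rot: [-0.383, -3.118, 0.0]
wrist_force: [-0.3, 0.5, -3.5]
grip_width: 0.0095
gripper_force: 50.0
```

```bash
python3 -m creep '[[[0,0,-0.008,0,0],[0,0,-0.01,0,0],[0,0,-0.01,0,0],[0,0,-0.01,0,0],[0,-0.005,-0.01,0,0],[0,-0.005,-0.004,0,0],[0,0,0,0,0],[0,0,0,0,0]]]'
python3 - <<'E'
from h import *
c=cam('wrist');a=c['img'];b=cam('side')['img'][150:280,190:340]
b=cv2.resize(b,(443,384),interpolation=cv2.INTER_CUBIC)
cv2.imwrite('pics/e.png',cv2.resize(np.hstack([a,b]),(800,322)))
E
```

```text
clock: 8.45
eef_pos: [0.6005, 0.1677, 0.2164]
ee_rot: [-0.383, -3.117, 0.0]
wrist_force: [0.5, -0.6, -3.5]
grip_width: 0.0095
gripper_force: 50.0
```

View pics/e.png

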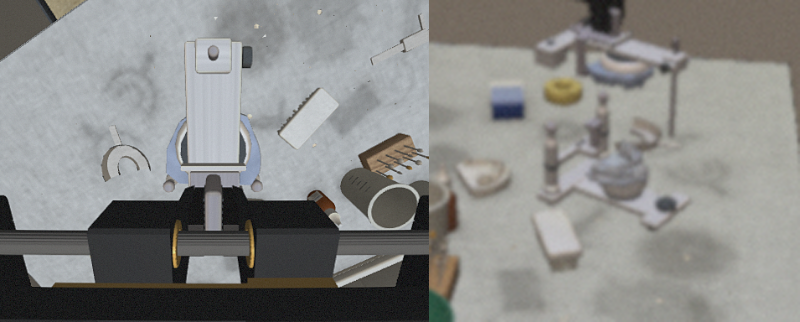

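The upper frame hangs level in the gripper, centred on the fin and about 86 mm above its seat. The brush, tray and caliper have not moved.

```bash
python3 -m creep '[[[0,0,0,0,0],[0,0,0,0,0],[0,0,0,0,0],[0,0,0,0,0]]]'; python3 -c "
from station import ctrl;print(ctrl.sign_off())"
```

```text
clock: 9.05
eef_pos: [0.6007, 0.1678, 0.2168]
ee_rot: [0.383, 3.118, 0.0]
wrist_force: [0.1, -0.1, -4.3]
grip_width: 0.0099
gripper_force: 50.0
the job is handed in; nothing more can be done
None
```

The latch was slid clear with the frame seated, and the upper frame was lifted; it is held level and still about 87 mm above its seat, and the job is handed in (no verdict was returned).

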